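Build up a ring transformer on its mounting stud

TASK

Build up the transformer mount on the upright stud of the white enclosure lid: thread on the red base ring first, then the copper-wound ring transformer, then the steel clamping disc, so the stack steps from widest at the bottom to narrowest on top with every part lying flat on the one below. Lower the transformer down the stud rather than letting it drop, and leave the two screwdrivers and the power supply where they are.

Things in the scene. Friction and masses are not known exactly. Their poses are not given: they have to be found in the camera images.
- stud_foot (a point): Foot of the steel stud: the point on the stud's axis at the lid's inner floor, 6 mm above the bench. The stud is vertical, 14 mm in diameter, 58 mm high above this point, its last 6 mm tapering to 8 mm. Fixed. z up; x, y along the lid.
- lid: White plastic enclosure lid, fixed, flat on the bench: 240 (x) by 200 (y) mm, rim 14 mm high. Origin at the centre of its underside, under the stud. Fixed on it: a black relay 30 x 42 mm centred at x +93, y +62 mm, top 30 mm above the bench; a green lamp 32 mm across at x +92, y -55 mm, top 26 mm above the bench. The empty box, 90 mm high, stands farther left, beyond y = 0.39 m.
- base_ring: Red plastic base ring, the widest part: outer diameter 68 mm, 12 mm thick, bore 20 mm, 50 g. Origin at the centre of its underside as it lies at the start, z up through the bore; a plain round ring, so its yaw does not matter. Lies flat and loose on the bench.
- transformer: Copper-wound ring transformer: outer diameter 62 mm, 26 mm high, bore 20 mm, about 0.25 to 0.45 kg. Origin at the centre of its underside as it lies at the start, z up through the bore; a plain round ring, so its yaw does not matter. Lies flat and loose on the bench.
- clamp_disc: Plain steel clamping disc, the narrowest part: outer diameter 54 mm, 12 mm thick, bore 20 mm, 120 g. Origin at the centre of its underside as it lies at the start, z up through the bore; a plain round ring, so its yaw does not matter. Lies flat and loose on the bench.
- driver_green: Screwdriver with green handle, 190 mm long, lying along its x axis. To be left alone.
- driver_orange: Screwdriver with orange handle, 200 mm long, lying along its x axis. To be left alone.
- power_supply: Aluminium-cased power supply with slots on top, 100 (x) x 160 (y) x 42 mm, origin at the centre of its underside. Loose, to be left alone.
Not all that is in view belongs to the job. Of the things shaped like the transformer, the copper one is meant.

How it is judged:
By the outcome, as a careful person would: the job done as asked, in the order asked, and still so for the second after the job is handed in, with the robot touching nothing.
It also fails if it takes over 69 s, if anything falls off the work surface, if the arm or the gripper's body presses on something with over 40 N, if the wrist force passes 120 N, or if a joint passes its speed limit or range.

ROBOT

A 6-joint arm with a two-finger parallel gripper is mounted at the origin on the work surface. World frame = base frame: x ahead of the robot, y to its left, z up, the work surface at z = 0. Lengths are in mm, angles in rad, forces in N, time in s.
With the tool pointing down it reaches from about 250 to 775 mm from the base axis. Payload 4 kg.
Tool frame: the origin (TCP) lies on the centre line of the jaws, within the pads' length; the fingertips stand nose_length ahead of it and the grasp point (between the pads) lies 2 mm behind it (nose_length is the distance from the TCP to the fingertips, in mm); z points along the fingers, y is the line along which they close (so a half turn about z gives the same grasp; the last joint's range is limited). The gripper opens to 85 mm and grips with 20 to 120 N. Pads are 22 mm wide; open, the fingers measure 114 mm over their backs; the gripper's body (76 mm by 85 mm) begins 54 mm behind the grasp point. The pads swing forward as they close: fully open they stand 13 mm farther back than shut.
Start: joints at [-1.453, 0.087, 1.371, -0, 1.684, -0.103], TCP at [120.451, -536.663, 248.341] pointing down, gripper open.
Joint ranges: [-3.1, 3.1], [-0.76, 2.03], [0.27, 2.55], [-1.08, 4.22], [0.17, 2.65], [-2.57, 2.57]. Speed limits (rad/s): [2.79, 2.79, 3.14, 3.14, 3.14, 3.14].

INTERFACE

Orientations are given as a unit quaternion [w, x, y, z].
In Python, from workcell import observe, capture, close_job, nose_length gives the robot as it stands.
- The arm moves only by the tool send_rows, never from a script. Its arguments are lists of equal length, an entry for each row: "xyz": the shift along the tool's x, y, z in m, a list of three; "delta_rot": the turn, a rotation vector about the tool's x, y, z in rad, a list of three; "gripper": the closure, from 0 (fully open) to 1 (shut). A call has 1 to 8 rows; each row shifts and turns the commanded pose from where the row before left it, along the tool's axes as they then stand; what a row does not reach is not made up. A row lasts 1/8 s, in which the tool goes at most 62.5 mm and 10.7 degrees, less where a joint would pass 70% of its speed; a pose out of reach is approached as far as the arm can. A call is refused whole if a number of a shift passes 0.0625 or a number of a turn 0.188, either way. A call with a gripper value outside its range is refused whole. The fingers move at their own pace and stop on an object; "newtons" is the grip in N (left out, the last holds). Time passes only in rows, so rows that do not move let the fingers close. It gives the time, the measured TCP pose, the force, the opening and the grip force at its end, in the units of the state.
- observe(): the state, without advancing time (a new reading comes with each control period).
- capture(name): name is "side" or "top" or "wrist"; returns a dict with "pixels" (480x640x3 uint8, red, green, blue), "intrinsics" (3x3 intrinsics, pixels), "cam_to_world" (4x4, takes a point from camera to world coordinates). Camera axes: x right, y up, looking along -z (the intrinsics and any distortion apply to the point x, -y, -z); pixel columns grow to the right and rows downward; lengths in mm; the calibration is good to about 2 mm. A picture is of the moment at which its call begins. There is no depth.
- close_job(): hands the job in; it is judged then, once.
The state is a dict: "clock": time; "qpos": joint angles; "joint_velocities": joint speeds; "joint_efforts": joint torques, N m; "tool_pos": TCP position; "eef_rot": TCP orientation; "ft_force": force on the tool from outside, world axes, zero at the start; "torque": the same for the moment, N m; "gripper_width": opening from 0.0 (shut) to 1.0 (fully open); "grasp_force": force on a finger pad.
Only numpy, scipy, OpenCV 4.12 (cv2) and the standard library are available. Lean on these libraries where they do the work, as an engineer would, in place of code of your own. Each camera call takes 0.05 s, during which the arm holds its last target. There are 200 camera calls.

## Working session

There is one attempt and no reset: what is moved stays moved. The work goes in short steps, Python scripts to look and compute and a tool call to move; the robot and the scene stay as the last step left them, time stands still between calls to the robot, and variables do not carry over. Pictures are saved under pics/ and viewed, at most 13 in all, crops included, and the job is handed in when it is done.

Besides the shell and the picture viewer there is one more tool, called after "Call:" as name(argument=value, ...), one argument or row to a line, values as JSON. send_rows: Moves the arm, as the interface text tells. Its arguments: {"type":"object","properties":{"xyz":{"type":"array","items":{"type":"array","items":{"type":"number"}}},"delta_rot":{"type":"array","items":{"type":"array","items":{"type":"number"}}},"gripper":{"type":"array","items":{"type":"number"}},"newtons":{"type":"number"}},"required":["xyz","delta_rot","gripper"]}

```bash
ls; mkdir -p pics
python3 - <<'E'
from workcell import observe,capture,nose_length
import cv2,numpy as np
print(observe(),nose_length if not callable(nose_length) else nose_length())
for n in("top","side"):
    c=capture(n);cv2.imwrite(f"pics/{n}0.png",c["pixels"][:,:,::-1]);print(n,c["intrinsics"],c["cam_to_world"].round(3),[k for k in c])
E
```

```text
pics
{'clock': 0.0, 'qpos': array([-1.45309075e+00,  8.79956102e-02,  1.37228772e+00, -5.45615615e-06,
        1.68360898e+00, -1.03083887e-01]), 'joint_velocities': array([ 0.00062518, -0.00121648,  0.00042651, -0.0003387 ,  0.00221813,
       -0.00059353]), 'joint_efforts': array([-6.83256458e-04, -3.51866770e+01, -3.13276613e+01, -4.90817347e-04,
        1.08410689e-02,  9.85841041e-06]), 'tool_pos': array([ 120.39709491, -536.17957636,  247.09992137]), 'eef_rot': array([-1.14977313e-03,  9.93912064e-01,  1.10170266e-01, -1.11171257e-05]), 'ft_force': array([-0.26338511, -0.67494556,  0.15698308]), 'torque': array([-0.01008338,  0.01280366,  0.03030264]), 'grasp_force': 0.0, 'gripper_width': 0.9979851724122499} 17.0
top [[585.14052697   0.         328.87049876]
 [  0.         585.14052697 235.96671633]
 [  0.           0.           1.        ]] [[-1.900000e-02  9.800000e-01 -1.990000e-01  3.939020e+02]
 [-1.000000e+00 -1.900000e-02  3.000000e-03 -6.891800e+01]
 [-0.000000e+00  1.990000e-01  9.800000e-01  1.197961e+03]
 [ 0.000000e+00  0.000000e+00  0.000000e+00  1.000000e+00]] ['pixels', 'intrinsics', 'cam_to_world']
side [[525.89447188   0.         310.51269028]
 [  0.         525.89447188 230.72101667]
 [  0.           0.           1.        ]] [[-9.89000e-01  9.20000e-02 -1.17000e-01  5.04519e+02]
 [-1.48000e-01 -5.40000e-01  8.29000e-01  6.05943e+02]
 [ 1.30000e-02  8.37000e-01  5.47000e-01  4.95820e+02]
 [ 0.00000e+00  0.00000e+00  0.00000e+00  1.00000e+00]] ['pixels', 'intrinsics', 'cam_to_world']
```

View pics/top0.png

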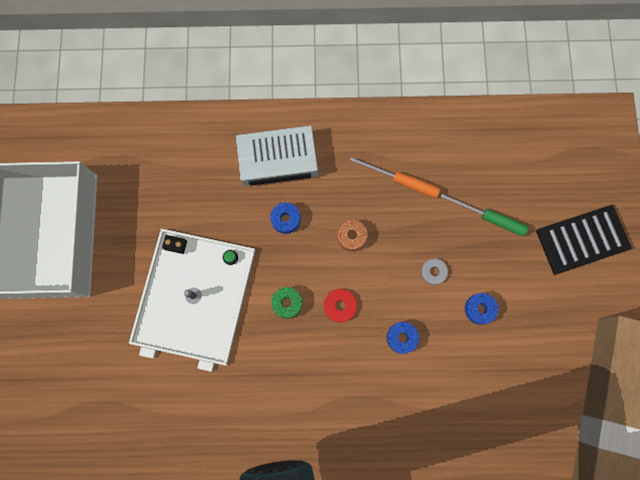

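View pics/side0.png

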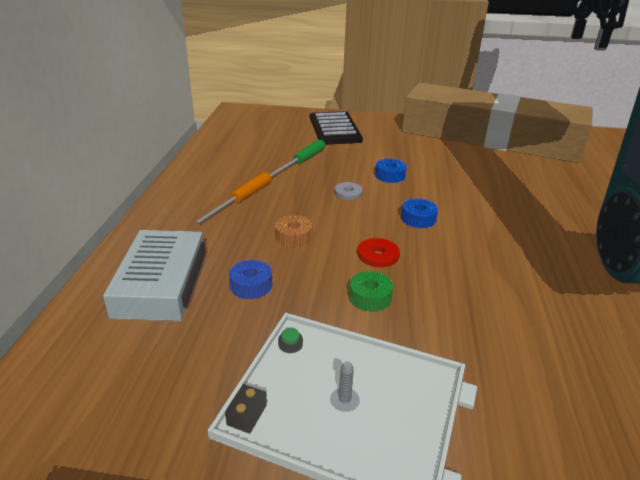

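Top view: copper ring at (352,235), red ring (341,305), steel disc (435,271), stud (192,295). The three blue rings (286,218), (403,338), (482,308) and the green one (287,302) have the transformer's shape but the wrong colour. The copper ring at (352,235) is the one meant. The side view agrees: copper (294,231), red (379,252), stud (346,380).

View pics/crop.png

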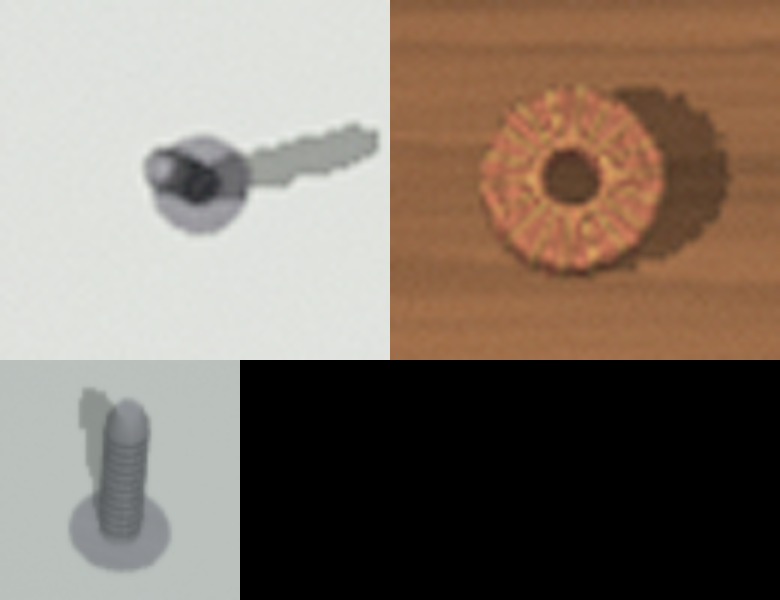

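The crop confirms the copper-wound ring at top (352,235) is the transformer. The stud stands on a flat grey foot disc centred near top pixel (193.3,296), with its tip near (186.7,292.5).

Run:
```python
from h import *
c=capture("top");s=capture("side")
p=c["pixels"];h=cv2.cvtColor(p,cv2.COLOR_RGB2HSV);print(h[305,330],h[292,341],h[235,341],h[235,380])
for n,(u,v),z in(("red",(341,305),12),("cop",(352,235),26)):
    a=p[v-30:v+30,u-30:u+30].astype(int)
    m=((a[...,0]-a[...,1]>(90 if n=="red" else 65))).astype(np.uint8)
    M=np.zeros((480,640),np.uint8);M[v-30:v+30,u-30:u+30]=m
    M=cv2.morphologyEx(M,cv2.MORPH_OPEN,np.ones((3,3)))
    print(n,rect(c,M,z),M.sum())
f=on(c,193.3,296,6);t=on(c,186.7,292.5,64);print("foot",f,"tip",t)
print("side foot",on(s,310+120*70/240,350+170*70/240,6),"tip",on(s,310+127*70/240,350+45*70/240,64))
print(tri(ray(c,186.7,292.5),ray(s,310+127*70/240,350+45*70/240)))
for q in((505,-92),(636,-112),(557.7,-286)): print(q,np.hypot(*q))
```

```text
[  1 189 200] [  1 194 195] [ 12 140 167] [ 13 134 146]
red (((492.12030029296875, -92.55940246582031), 33.548282623291016), array([ 459.96945, -125.31152], dtype=float32), array([524.67303 , -60.344723], dtype=float32)) 796Traceback (most recent call last):
  File "<stdin>", line 9, in <module>
  File "h.py", line 20, in rect
    k=cv2.convexHull(max(cs,key=cv2.contourArea))[:,0]
                     ~~~^^^^^^^^^^^^^^^^^^^^^^^^
ValueError: max() iterable argument is empty
```

Run:
```python
from h import *
c=capture("top");s=capture("side")
print("cop",on(c,352.3,234.6,26),on(s,294,224,26))
f=on(c,193.3,296,6);t=on(c,186.7,292.5,64);print("foot",f,"tip",t)
print("side foot",on(s,310+120*70/240,350+170*70/240,6),"tip",on(s,310+127*70/240,350+45*70/240,64))
print(tri(ray(c,186.7,292.5),ray(s,310+127*70/240,350+45*70/240)))
o=observe();r=R.from_quat(o["eef_rot"][[1,2,3,0]]).as_matrix();print(r.round(3))
print("to red, tool mm",r.T@(np.array([492,-92.5,160])-o["tool_pos"]))
print(np.degrees(o["qpos"]))
```

```text
cop [ 633.96036199 -120.97209278   26.        ] [ 635.12882756 -121.37363347   26.        ]
foot [516.64631183 205.31589388   6.        ] tip [517.70898028 204.95593524  64.        ]
side foot [518.1479406  206.09704545   6.        ] tip [518.89828626 204.73350124  64.        ]
(array([518.29921807, 204.90872597,  64.09157083]), np.float64(1.1960057979887952))
[[ 0.976  0.219 -0.   ]
 [ 0.219 -0.976  0.   ]
 [ 0.    -0.    -1.   ]]
to red, tool mm [ 459.78683726 -351.90537359   88.27939444]
[-8.32553133e+01  5.00231301e+00  7.85473875e+01 -8.63536960e-04
  9.64661894e+01 -5.90597121e+00]
```

Call:
send_rows(
  xyz=[
    [0.046,-0.0352,0.008],
    [0.046,-0.0352,0.008],
    [0.046,-0.0352,0.008],
    [0.046,-0.0352,0.008],
    [0.046,-0.0352,0.008],
    [0.046,-0.0352,0.008],
    [0.046,-0.0352,0.008],
    [0.046,-0.0352,0.008],
  ],
  delta_rot=[
    [0,0,0],
    [0,0,0],
    [0,0,0],
    [0,0,0],
    [0,0,0],
    [0,0,0],
    [0,0,0],
    [0,0,0],
  ],
  gripper=[0,0,0,0,0,0,0,0],
  newtons=40,
)

```text
clock: 1.4
tool_pos: [418.9, -179.8, 184.4]
eef_rot: [0.001, 0.994, 0.11, 0.0]
ft_force: [1.1, -0.9, 0.5]
gripper_width: 0.994
grasp_force: 0.0
```

Call:
send_rows(
  xyz=[
    [0.046,-0.0352,0.008],
    [0.046,-0.0352,0.008],
    [0,0,0],
    [0,0,0],
  ],
  delta_rot=[
    [0,0,0],
    [0,0,0],
    [0,0,0],
    [0,0,0],
  ],
  gripper=[0,0,0,0],
)

```text
clock: 1.9
tool_pos: [492.0, -92.6, 168.2]
eef_rot: [0.0, 0.994, 0.111, -0.0]
ft_force: [-0.1, -0.3, -0.0]
gripper_width: 1.001
grasp_force: 0.0
```

Run:
```python
from h import *
o=observe();print(o["clock"],o["tool_pos"],o["eef_rot"],o["ft_force"])
w=capture("wrist");cv2.imwrite("pics/w1.png",w["pixels"][:,:,::-1]);print(w["cam_to_world"].round(2))
m=mask(w,"red");print(rect(w,m,12))
r=R.from_quat(o["eef_rot"][[1,2,3,0]]).as_matrix()
print("to red",r.T@(np.array([492,-92.5,30])-o["tool_pos"]))
```

```text
1.9 [491.98906619 -92.58712551 168.22866842] [ 2.82477671e-04  9.93873778e-01  1.10520159e-01 -3.59126647e-04] [-0.10034186 -0.2999083  -0.01092068]
[[ 2.2000e-01  9.4000e-01  2.7000e-01  5.6105e+02]
 [-9.8000e-01  2.1000e-01  6.0000e-02 -7.7500e+01]
 [ 0.0000e+00 -2.8000e-01  9.6000e-01  2.9495e+02]
 [ 0.0000e+00  0.0000e+00  0.0000e+00  1.0000e+00]]Traceback (most recent call last):
  File "<stdin>", line 4, in <module>
  File "h.py", line 20, in rect
    k=cv2.convexHull(max(cs,key=cv2.contourArea))[:,0]
                     ~~~^^^^^^^^^^^^^^^^^^^^^^^^
ValueError: max() iterable argument is empty
```

View pics/w1.png

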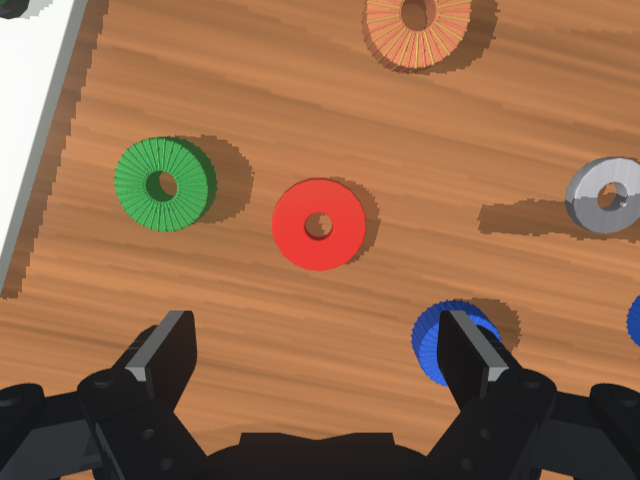

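Wrist view: red ring centred at (319,224), clear of its green neighbour (163,184). The pad tips' inner front corners are at about (192,311) and (442,311).

Run:
```python
from h import *
o=observe();w=capture("wrist");f=w["intrinsics"][0,0];print(f)
h=cv2.cvtColor(w["pixels"],cv2.COLOR_RGB2HSV);m=(((h[...,0]<4)|(h[...,0]>176))&(h[...,1]>150)&(h[...,2]>120)).astype(np.uint8)
m=cv2.morphologyEx(m,cv2.MORPH_OPEN,np.ones((7,7)));print(rect(w,m,12))
r=R.from_quat(o["eef_rot"][[1,2,3,0]]).as_matrix();T=w["cam_to_world"]
for u,v in((192,311),(442,311)):
    O,d=ray(w,u,v);p=O+d*(f*85/250)   # depth from known opening
    print("tip corner in tool frame",r.T@(p-o["tool_pos"]))
```

```text
409.036542707986
(((492.906005859375, -94.73297882080078), 33.61647033691406), array([ 460.08878, -128.21288], dtype=float32), array([526.20026 , -61.122185], dtype=float32))
tip corner in tool frame [  9.62672435 -41.64972196   0.39084457]
tip corner in tool frame [ 9.57395594 43.35017322  0.268233  ]
```

Call:
send_rows(
  xyz=[
    [0,0.0015,0.026],
    [0,0,0.026],
    [0,0,0.026],
    [0,0,0.026],
    [0,0,0.026],
    [0,0,0.013],
    [0,0,0.009],
    [0,0,0.004],
  ],
  delta_rot=[
    [0,0,0],
    [0,0,0],
    [0,0,0],
    [0,0,0],
    [0,0,0],
    [0,0,0],
    [0,0,0],
    [0,0,0],
  ],
  gripper=[0,0,0,0,0,0,0,0],
)

```text
clock: 3.0
tool_pos: [492.8, -94.4, 12.6]
eef_rot: [0.0, 0.994, 0.11, 0.0]
ft_force: [0.8, -1.2, -0.2]
gripper_width: 0.997
grasp_force: 0.0
```

Call:
send_rows(
  xyz=[
    [0,0,0],
    [0,0,0],
    [0,0,0],
    [0,0,0],
    [0,0,0],
    [0,0,0],
  ],
  delta_rot=[
    [0,0,0],
    [0,0,0],
    [0,0,0],
    [0,0,0],
    [0,0,0],
    [0,0,0],
  ],
  gripper=[0,0.3,0.4,0.4,0.4,0.4],
)

```text
clock: 3.75
tool_pos: [493.4, -94.1, 14.0]
eef_rot: [0.001, 0.994, 0.11, 0.001]
ft_force: [-1.4, 0.9, 5.0]
gripper_width: 0.782
grasp_force: 43.4
```

Call:
send_rows(
  xyz=[
    [0,0,-0.006],
    [0,0,-0.02],
    [0,0,-0.026],
    [0,0,-0.026],
    [0,0,-0.026],
    [0,0,-0.026],
    [0,0,-0.02],
    [0,0,-0.006],
  ],
  delta_rot=[
    [0,0,0],
    [0,0,0],
    [0,0,0],
    [0,0,0],
    [0,0,0],
    [0,0,0],
    [0,0,0],
    [0,0,0],
  ],
  gripper=[0.4,0.4,0.4,0.4,0.4,0.4,0.4,0.4],
)

```text
clock: 4.75
tool_pos: [493.3, -94.1, 170.1]
eef_rot: [0.001, 0.994, 0.11, 0.002]
ft_force: [-0.6, -0.2, -1.1]
gripper_width: 0.776
grasp_force: 44.6
```

Call:
send_rows(
  xyz=[
    [0.0112,-0.0358,0],
    [0.0112,-0.0358,0],
    [0.0112,-0.0358,0],
    [0.0112,-0.0358,0],
    [0.0112,-0.0358,0],
    [0.0112,-0.0358,0],
    [0.0112,-0.0358,0],
    [0.0112,-0.0358,0],
  ],
  delta_rot=[
    [0,0,0],
    [0,0,0],
    [0,0,0],
    [0,0,0],
    [0,0,0],
    [0,0,0],
    [0,0,0],
    [0,0,0],
  ],
  gripper=[0.4,0.4,0.4,0.4,0.4,0.4,0.4,0.4],
)

```text
clock: 5.75
tool_pos: [516.7, 206.3, 167.2]
eef_rot: [0.0, 0.994, 0.11, -0.001]
ft_force: [0.9, 0.3, -0.4]
gripper_width: 0.779
grasp_force: 44.7
```

Call:
send_rows(
  xyz=[
    [0,0,0],
    [0,0,0],
  ],
  delta_rot=[
    [0,0,0],
    [0,0,0],
  ],
  gripper=[0.4,0.4],
)

```text
clock: 6.0
tool_pos: [516.8, 204.6, 167.4]
eef_rot: [0.001, 0.994, 0.11, -0.001]
ft_force: [0.2, 1.1, -0.7]
gripper_width: 0.777
grasp_force: 44.7
```

Run:
```python
from h import *
o=observe();print(o["clock"],o["tool_pos"],o["eef_rot"],o["ft_force"],o["gripper_width"])
w=capture("wrist");s=capture("side")
a=w["pixels"][:,:,::-1];b=s["pixels"][150:450,150:550,::-1]
out=np.zeros((600,800,3),np.uint8);out[:300,:400]=cv2.resize(a,(400,300));out[300:,:400]=b;
out[:300,400:]=a[100:400,120:520]
cv2.imwrite("pics/w2.png",out)
print("stud foot/tip proj wrist",proj(w,(517.8,205.2,6)),proj(w,(517.8,205.2,64)),proj(s,(517.8,205.2,64)))
```

```text
6.0 [516.80048555 204.62470085 167.39437968] [ 5.52366609e-04  9.93899959e-01  1.10280955e-01 -8.23588814e-04] [ 0.22518678  1.1301479  -0.66540919] 0.7768443850353602
stud foot/tip proj wrist (np.float64(314.5896675214035), np.float64(223.71564821942692)) (np.float64(314.39205024469874), np.float64(246.96276154968606)) (np.float64(348.012992658774), np.float64(363.56997657802685))
```

View pics/w2.png

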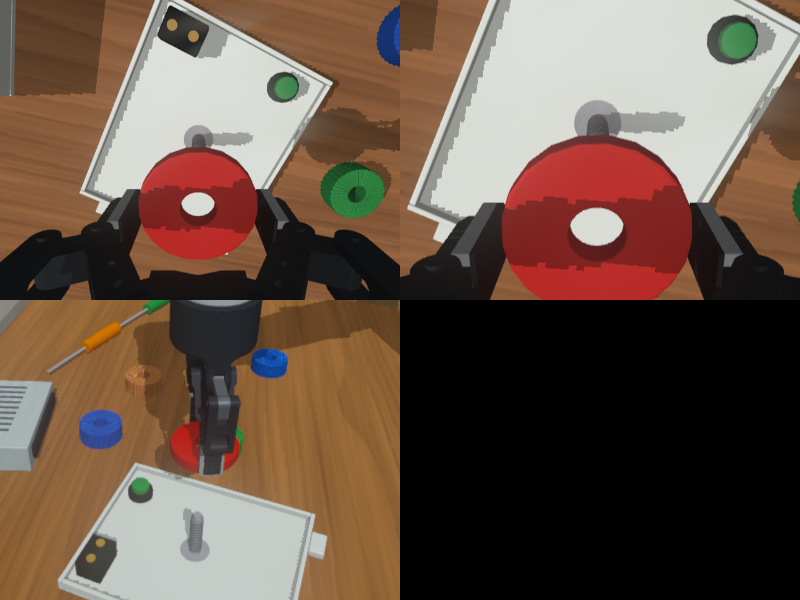

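The wrist view shows the ring level in the jaws, its bore's top rim centred near full-frame (318,334). The stud foot disc is at (318,220), with the stud hidden below it.

Run:
```python
from h import *
o=observe();w=capture("wrist");r=R.from_quat(o["eef_rot"][[1,2,3,0]]).as_matrix()
h=cv2.cvtColor(w["pixels"],cv2.COLOR_RGB2HSV);red=(((h[...,0]<6)|(h[...,0]>174))&(h[...,1]>150)).astype(np.uint8)
cs,hi=cv2.findContours(red,cv2.RETR_CCOMP,cv2.CHAIN_APPROX_NONE)
for c,x in zip(cs,hi[0]):
    if cv2.contourArea(c)>400: print(x[3]>=0,cv2.contourArea(c),cv2.fitEllipse(c),cv2.boundingRect(c))
g=w["pixels"][195:240,280:360].astype(int);gm=np.zeros((480,640),np.uint8)
gray=w["pixels"].max(2);print("row 218",gray[214,285:350:3]);
f=lambda u,v,z:(r.T@(on(w,u,v,z)-o["tool_pos"])).round(1)
print("foot",f(318,220,6),"bore top",f(318,334,165.4),f(318,328,153.4),w["intrinsics"][0,2],(r.T@w["cam_to_world"][:3,:3]).round(4))
```

```text
False 25872.0 ((316.5827941894531, 328.32208251953125), (172.39710998535156, 191.0387420654297), 88.4692153930664) (222, 243, 190, 173)
True 1698.5 ((316.353759765625, 326.120361328125), (40.134586334228516, 54.115535736083984), 89.38438415527344) (288, 306, 57, 42)
row 218 [220 220 220 218 155 155 155 158 156 156 131 134 138 139 140 121 120 121
 157 157 158 160]
foot [  4.1   2.  161.8] bore top [-0.3  1.2  2.4] [-4.3  1.3 14.5] 316.4286157164758 [[-7.000e-04  9.603e-01  2.790e-01]
 [ 1.000e+00  1.100e-03 -1.200e-03]
 [-1.500e-03  2.790e-01 -9.603e-01]]
```

Run:
```python
from h import *
o=observe();w=capture("wrist");r=R.from_quat(o["eef_rot"][[1,2,3,0]]).as_matrix()
f=lambda u,v,z:(r.T@(on(w,u,v,z)-o["tool_pos"])).round(1)
z=o["tool_pos"][2]
print("c from far edge",f(317,416,z-2)[0]+34,"from bore near edge",f(317,306,z-2)[0]-10,"bore far bottom",f(317,348,z-14)[0]+10,"near bottom",f(317,243,z-14)[0]-34)
print("foot",f(318,223,6), "side edges",f(222,330,z-2),f(412,330,z-2))
print("tool move to stud",r.T@(np.array([517.8,205.2,75])-o["tool_pos"]))
```

```text
c from far edge -0.20000000000000284 from bore near edge 0.6999999999999993 bore far bottom -2.6999999999999993 near bottom -4.300000000000001
foot [  1.8   2.  162. ] side edges [  1.6 -32.3   2. ] [ 1.5 34.   2. ]
tool move to stud [ 0.91102559 -1.02333494 93.04009154]
```

Call:
send_rows(
  xyz=[
    [0.0019,-0.0005,0.02],
    [0,0,0.02],
    [0,0,0.02],
    [0,0,0.015],
    [0,0,0.008],
    [0,0,0],
    [0,0,0],
  ],
  delta_rot=[
    [0,0,0],
    [0,0,0],
    [0,0,0],
    [0,0,0],
    [0,0,0],
    [0,0,0],
    [0,0,0],
  ],
  gripper=[0.4,0.4,0.4,0.4,0.4,0.4,0.4],
)

```text
clock: 7.08
tool_pos: [519.6, 206.1, 86.2]
eef_rot: [-0.0, 0.994, 0.11, 0.001]
ft_force: [-0.1, -0.0, 0.2]
gripper_width: 0.779
grasp_force: 44.7
```

Run:
```python
from h import *
o=observe();print(o["clock"],o["tool_pos"],o["ft_force"])
w=capture("wrist");s=capture("side")
out=np.zeros((400,800,3),np.uint8);out[:,:400]=cv2.resize(w["pixels"][260:420,240:400,::-1],(400,400),interpolation=2);out[:,400:]=cv2.resize(s["pixels"][280:440,270:430,::-1],(400,400),interpolation=2)
cv2.imwrite("pics/w3.png",out)
print(proj(w,(517.8,205.2,64)),proj(s,(517.8,205.2,64)))
```

```text
7.075 [519.57100406 206.14481496  86.19264297] [-0.08269755 -0.0343424   0.1873025 ]
(np.float64(316.10890567858144), np.float64(313.4620373895922)) (np.float64(348.012992658774), np.float64(363.56997657802685))
```

View pics/w3.png

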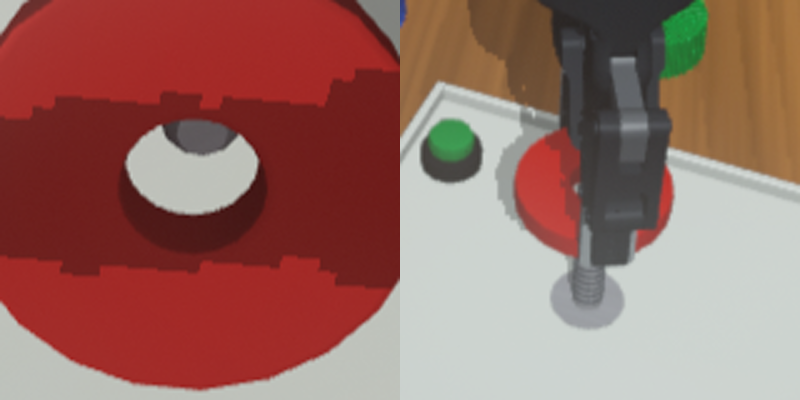

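Wrist crop: bore's top rim is centred at full-frame (317.2,333.6). Through it the stud tip shows at u≈320 with its lower edge at v≈321, so the stud sits slightly forward of the bore.

Run:
```python
from h import *
o=observe();w=capture("wrist");r=R.from_quat(o["eef_rot"][[1,2,3,0]]).as_matrix();z=o["tool_pos"][2]
f=lambda u,v,z:(r.T@(on(w,u,v,z)-o["tool_pos"])).round(1)
for dz in (0,2,4):
  print(dz,"bore c: far top",f(317.2,360,z-2+dz)[0]+10,"far bottom",f(317,345.6,z-14+dz)[0]+10,"near top",f(317,307.5,z-2+dz)[0]-10,"y",f(317.2,333.6,z-2+dz)[1])
print("tip c: edge64",f(320,320.8,64)[0]+4,"edge58",f(320,320.8,58)[0]+7,"y",f(320,318,62)[1])
```

```text
0 bore c: far top -0.40000000000000036 far bottom -1.5999999999999996 near top 0.09999999999999964 y 0.9
2 bore c: far top 0.9000000000000004 far bottom -0.40000000000000036 near top 1.0 y 0.9
4 bore c: far top 2.2 far bottom 0.8000000000000007 near top 2.0 y 0.9
tip c: edge64 -1.2000000000000002 edge58 -1.3000000000000007 y 2.1
```

Call:
send_rows(
  xyz=[
    [-0.0012,0.0009,0.002],
    [0,0,0.004],
    [0,0,0.004],
    [0,0,0.005],
    [0,0,0.005],
    [0,0,0],
  ],
  delta_rot=[
    [0,0,0],
    [0,0,0],
    [0,0,0],
    [0,0,0],
    [0,0,0],
    [0,0,0],
  ],
  gripper=[0.4,0.4,0.4,0.4,0.4,0.4],
)

```text
clock: 7.98
tool_pos: [517.5, 204.7, 64.4]
eef_rot: [0.0, 0.994, 0.11, -0.001]
ft_force: [-1.0, -0.2, -0.6]
gripper_width: 0.777
grasp_force: 44.7
```

Call:
send_rows(
  xyz=[
    [0,0,0.007],
    [0,0,0.008],
    [0,0,0.008],
    [0,0,0.008],
    [0,0,0.006],
    [0,0,0.003],
    [0,0,0],
    [0,0,0],
  ],
  delta_rot=[
    [0,0,0],
    [0,0,0],
    [0,0,0],
    [0,0,0],
    [0,0,0],
    [0,0,0],
    [0,0,0],
    [0,0,0],
  ],
  gripper=[0.4,0.4,0.4,0.4,0.4,0.4,0.4,0.4],
)

```text
clock: 8.98
tool_pos: [518.3, 205.0, 25.6]
eef_rot: [-0.0, 0.994, 0.11, 0.0]
ft_force: [0.2, 0.8, -0.2]
gripper_width: 0.776
grasp_force: 44.7
```

Call:
send_rows(
  xyz=[
    [0,0,0.003],
    [0,0,0.001],
    [0,0,0],
    [0,0,0],
    [0,0,0],
    [0,0,0],
    [0,0,0],
  ],
  delta_rot=[
    [0,0,0],
    [0,0,0],
    [0,0,0],
    [0,0,0],
    [0,0,0],
    [0,0,0],
    [0,0,0],
  ],
  gripper=[0.4,0.4,0.4,0.15,0,0,0],
)

```text
clock: 9.85
tool_pos: [518.0, 204.9, 21.3]
eef_rot: [0.0, 0.994, 0.11, 0.0]
ft_force: [0.2, 0.5, 0.1]
gripper_width: 0.998
grasp_force: 0.0
```

Call:
send_rows(
  xyz=[
    [0,0,-0.005],
    [0,0,-0.018],
    [0,0,-0.025],
    [0,0,-0.025],
    [0,0,-0.025],
    [0,0,-0.025],
    [0,0,-0.02],
    [0,0,-0.007],
  ],
  delta_rot=[
    [0,0,0],
    [0,0,0],
    [0,0,0],
    [0,0,0],
    [0,0,0],
    [0,0,0],
    [0,0,0],
    [0,0,0],
  ],
  gripper=[0,0,0,0,0,0,0,0],
)

```text
clock: 10.85
tool_pos: [519.0, 205.2, 174.5]
eef_rot: [-0.0, 0.994, 0.11, 0.002]
ft_force: [0.7, 0.6, -0.1]
gripper_width: 0.999
grasp_force: 0.0
```

Call:
send_rows(
  xyz=[
    [0.0053,0.043,0],
    [0.0053,0.043,0],
    [0.0053,0.043,0],
    [0.0053,0.043,0],
    [0.0053,0.043,0],
    [0.0053,0.043,0],
    [0.0053,0.043,0],
    [0.0053,0.043,0],
  ],
  delta_rot=[
    [0,0,0],
    [0,0,0],
    [0,0,0],
    [0,0,0],
    [0,0,0],
    [0,0,0],
    [0,0,0],
    [0,0,0],
  ],
  gripper=[0,0,0,0,0,0,0,0],
)

```text
clock: 11.85
tool_pos: [634.8, -122.8, 171.1]
eef_rot: [-0.0, 0.994, 0.11, -0.0]
ft_force: [0.3, 1.8, -1.5]
gripper_width: 0.999
grasp_force: 0.0
```

Call:
send_rows(
  xyz=[
    [0,0,0],
    [0,0,0],
  ],
  delta_rot=[
    [0,0,0],
    [0,0,0],
  ],
  gripper=[0,0],
)

```text
clock: 12.1
tool_pos: [634.3, -121.1, 170.9]
eef_rot: [-0.001, 0.994, 0.11, -0.0]
ft_force: [-0.1, -0.5, 0.1]
gripper_width: 1.0
grasp_force: 0.0
```

Run:
```python
from h import *
o=observe();print(o["clock"],o["tool_pos"],o["eef_rot"]);r=R.from_quat(o["eef_rot"][[1,2,3,0]]).as_matrix()
w=capture("wrist");t=capture("top")
out=np.zeros((600,800,3),np.uint8);out[:300,:400]=cv2.resize(w["pixels"][:,:,::-1],(400,300));out[300:600,:400]=cv2.resize(t["pixels"][255:330,150:250,::-1],(400,300),interpolation=2);out[:300,400:]=w["pixels"][90:390,120:520,::-1]
out[300:,400:]=t["pixels"][150:450,150:550,::-1]
cv2.imwrite("pics/w4.png",out)
h=cv2.cvtColor(t["pixels"],cv2.COLOR_RGB2HSV);m=(((h[...,0]<4)|(h[...,0]>176))&(h[...,1]>150)&(h[...,2]>100)).astype(np.uint8);m=cv2.morphologyEx(m,cv2.MORPH_OPEN,np.ones((3,3)));print("red in lid",rect(t,m,18))
print("to cop",r.T@(np.array([634.5,-121.2,28])-o["tool_pos"]), proj(w,(634.5,-121.2,26)))
```

```text
12.1 [ 634.33327933 -121.05332415  170.90928473] [-5.24212146e-04  9.93921142e-01  1.10092096e-01 -4.67192314e-04]
red in lid (((516.67626953125, 204.85765075683594), 33.220497131347656), array([485.17484, 172.79106], dtype=float32), array([548.01794, 237.62675], dtype=float32))
to cop [  0.24680521   0.3432259  142.90883197] (np.float64(315.68194746568463), np.float64(230.96265991797245))
```

View pics/w4.png

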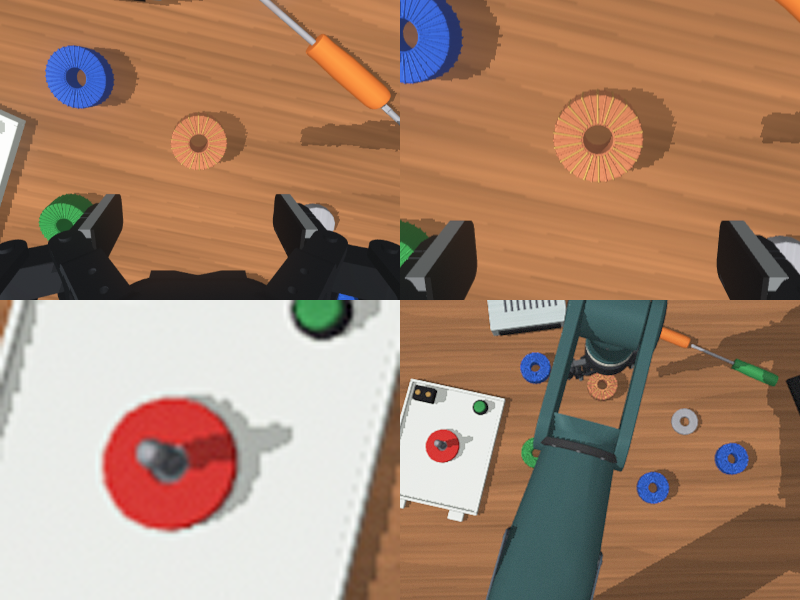

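Red ring lies flat on the lid around the stud, centred at (517,205). The copper ring is at wrist pixel (318,229), where expected given the wrist camera's ~2 px bias; the way down is clear.

Call:
send_rows(
  xyz=[
    [0.0002,0.0005,0.026],
    [0,0,0.026],
    [0,0,0.026],
    [0,0,0.026],
    [0,0,0.026],
    [0,0,0.012],
    [0,0,0.008],
    [0,0,0.003],
  ],
  delta_rot=[
    [0,0,0],
    [0,0,0],
    [0,0,0],
    [0,0,0],
    [0,0,0],
    [0,0,0],
    [0,0,0],
    [0,0,0],
  ],
  gripper=[0,0,0,0,0,0,0,0],
  newtons=60,
)

```text
clock: 13.2
tool_pos: [635.4, -121.7, 18.7]
eef_rot: [0.0, 0.994, 0.11, 0.0]
ft_force: [0.8, 0.4, 0.1]
gripper_width: 0.999
grasp_force: 0.0
```

Call:
send_rows(
  xyz=[
    [0,0,0],
    [0,0,0],
    [0,0,0],
    [0,0,0],
    [0,0,0],
    [0,0,0],
  ],
  delta_rot=[
    [0,0,0],
    [0,0,0],
    [0,0,0],
    [0,0,0],
    [0,0,0],
    [0,0,0],
  ],
  gripper=[0,0.3,0.5,0.5,0.5,0.5],
)

```text
clock: 13.95
tool_pos: [636.0, -122.2, 19.9]
eef_rot: [0.0, 0.994, 0.11, 0.001]
ft_force: [-0.4, 0.7, 4.7]
gripper_width: 0.698
grasp_force: 65.7
```

Call:
send_rows(
  xyz=[
    [0,0,-0.006],
    [0,0,-0.02],
    [0,0,-0.026],
    [0,0,-0.026],
    [0,0,-0.026],
    [0,0,-0.026],
    [0,0,-0.018],
    [0,0,-0.006],
  ],
  delta_rot=[
    [0,0,0],
    [0,0,0],
    [0,0,0],
    [0,0,0],
    [0,0,0],
    [0,0,0],
    [0,0,0],
    [0,0,0],
  ],
  gripper=[0.5,0.5,0.5,0.5,0.5,0.5,0.5,0.5],
)

```text
clock: 14.95
tool_pos: [635.5, -122.1, 174.1]
eef_rot: [0.001, 0.994, 0.11, 0.001]
ft_force: [-0.2, 0.7, -2.2]
gripper_width: 0.699
grasp_force: 65.6
```

Call:
send_rows(
  xyz=[
    [-0.0052,-0.0432,0],
    [-0.0052,-0.0432,0],
    [-0.0052,-0.0432,0],
    [-0.0052,-0.0432,0],
    [-0.0052,-0.0432,0],
    [-0.0052,-0.0432,0],
    [-0.0052,-0.0432,0],
    [-0.0052,-0.0428,0],
  ],
  delta_rot=[
    [0,0,0],
    [0,0,0],
    [0,0,0],
    [0,0,0],
    [0,0,0],
    [0,0,0],
    [0,0,0],
    [0,0,0],
  ],
  gripper=[0.5,0.5,0.5,0.5,0.5,0.5,0.5,0.5],
)

```text
clock: 15.95
tool_pos: [517.6, 206.9, 171.1]
eef_rot: [0.0, 0.994, 0.11, -0.001]
ft_force: [0.7, 0.6, -2.5]
gripper_width: 0.7
grasp_force: 65.7
```

Call:
send_rows(
  xyz=[
    [0,0,0.01],
    [0,0,0.018],
    [0,0,0.018],
    [0,0,0.018],
    [0,0,0.01],
    [0,0,0.005],
    [0,0,0],
    [0,0,0],
  ],
  delta_rot=[
    [0,0,0],
    [0,0,0],
    [0,0,0],
    [0,0,0],
    [0,0,0],
    [0,0,0],
    [0,0,0],
    [0,0,0],
  ],
  gripper=[0.5,0.5,0.5,0.5,0.5,0.5,0.5,0.5],
)

```text
clock: 16.95
tool_pos: [519.4, 206.0, 94.2]
eef_rot: [-0.0, 0.994, 0.11, 0.001]
ft_force: [1.0, -0.1, -2.7]
gripper_width: 0.702
grasp_force: 65.8
```

Run:
```python
from h import *
o=observe();print(o["clock"],o["tool_pos"],o["eef_rot"],o["ft_force"]);r=R.from_quat(o["eef_rot"][[1,2,3,0]]).as_matrix()
w=capture("wrist")
cv2.imwrite("pics/w5.png",cv2.resize(w["pixels"][230:430,220:420,::-1],(600,600),interpolation=2))
print("to stud",r.T@(np.array([517.8,205.2,28])-o["tool_pos"]))
for d in((0,0,64),(-4,0,64),(-7,0,58)):
    p=np.array([517.8,205.2,0])+r@np.array([d[0],d[1],0]);p[2]=d[2];u,v=proj(w,p);print(d,"crop",(u-220)*3,(v-230)*3)
```

```text
16.95 [519.39013303 205.97036742  94.17875425] [-1.01130244e-04  9.93911644e-01  1.10176578e-01  8.68953899e-04] [ 1.04840709 -0.14677578 -2.7011614 ]
to stud [-1.83603209  0.40403896 66.17563934]
(0, 0, 64) crop 287.208044959672 223.67526171111052
(-4, 0, 64) crop 287.23973519622746 249.89924184361684
(-7, 0, 58) crop 287.26989253677885 250.4797308902679
```

View pics/w5.png

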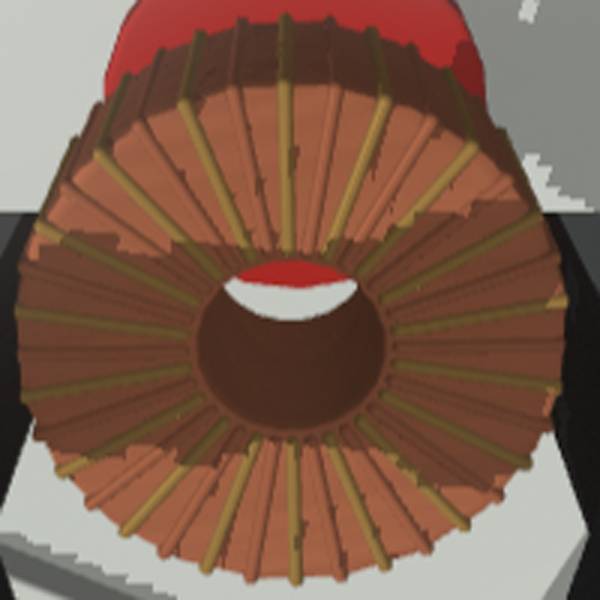

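Wrist crop: the transformer is level, its bore top rim centred at full-frame (316.8,345). Only the red ring's rear edge shows through the bore, and the stud tip is hidden behind the front wall.

Run:
```python
from h import *
o=observe();w=capture("wrist");r=R.from_quat(o["eef_rot"][[1,2,3,0]]).as_matrix();z=o["tool_pos"][2]
f=lambda u,v,z:(r.T@(on(w,u,v,z)-o["tool_pos"])).round(1)
c=lambda x,y:(220+x/3,230+y/3)
print("far top",f(*c(290,435),z+6)[0]+10,"near top",f(*c(290,255),z+6)[0]-10,"far bottom",f(*c(290,320),z-20)[0]+10,"y",f(*c(290.5,345),z+6)[1])
print("red rear edge c",f(*c(290,288),18)+[34,0,0],"outer far top",f(*c(290,578),z+6)[0]+31,"outer near top",f(*c(290,83),z+6)[0]-31)
```

```text
far top -1.0999999999999996 near top 1.1999999999999993 far bottom -1.0999999999999996 y 0.8
red rear edge c [-1.8  0.9 76.2] outer far top 0.6000000000000014 outer near top -0.1999999999999993
```

Call:
send_rows(
  xyz=[
    [-0.0014,0.0006,0.003],
    [0,0,0.003],
    [0,0,0.004],
    [0,0,0.004],
    [0,0,0.004],
    [0,0,0.004],
    [0,0,0],
  ],
  delta_rot=[
    [0,0,0],
    [0,0,0],
    [0,0,0],
    [0,0,0],
    [0,0,0],
    [0,0,0],
    [0,0,0],
  ],
  gripper=[0.5,0.5,0.5,0.5,0.5,0.5,0.5],
)

```text
clock: 17.92
tool_pos: [517.3, 204.8, 70.7]
eef_rot: [0.0, 0.994, 0.11, -0.001]
ft_force: [0.3, 0.1, -3.5]
gripper_width: 0.7
grasp_force: 65.8
```

Call:
send_rows(
  xyz=[
    [0,0,0.005],
    [0,0,0.006],
    [0,0,0.006],
    [0,0,0.006],
    [0,0,0.005],
    [0,0,0.002],
    [0,0,0],
    [0,0,0],
  ],
  delta_rot=[
    [0,0,0],
    [0,0,0],
    [0,0,0],
    [0,0,0],
    [0,0,0],
    [0,0,0],
    [0,0,0],
    [0,0,0],
  ],
  gripper=[0.5,0.5,0.5,0.5,0.5,0.5,0.5,0.5],
)

```text
clock: 18.92
tool_pos: [517.8, 205.0, 41.6]
eef_rot: [-0.0, 0.994, 0.11, 0.0]
ft_force: [0.3, -1.1, -3.4]
gripper_width: 0.7
grasp_force: 65.8
```

Call:
send_rows(
  xyz=[
    [0,0,0.001],
    [0,0,0.001],
    [0,0,0],
  ],
  delta_rot=[
    [0,0,0],
    [0,0,0],
    [0,0,0],
  ],
  gripper=[0.5,0.5,0.5],
)

```text
clock: 19.3
tool_pos: [517.5, 204.8, 39.2]
eef_rot: [0.0, 0.994, 0.11, -0.0]
ft_force: [0.1, 0.2, -3.0]
gripper_width: 0.701
grasp_force: 65.8
```

Now lower until contact shows in the force.

Call:
send_rows(
  xyz=[
    [0,0,0.001],
    [0,0,0],
    [0,0,0],
  ],
  delta_rot=[
    [0,0,0],
    [0,0,0],
    [0,0,0],
  ],
  gripper=[0.5,0.5,0.5],
)

```text
clock: 19.68
tool_pos: [517.6, 204.9, 38.3]
eef_rot: [0.0, 0.994, 0.11, -0.0]
ft_force: [0.2, 0.8, -2.8]
gripper_width: 0.7
grasp_force: 65.8
```

Call:
send_rows(
  xyz=[
    [0,0,0.0007],
    [0,0,0],
    [0,0,0],
  ],
  delta_rot=[
    [0,0,0],
    [0,0,0],
    [0,0,0],
  ],
  gripper=[0.5,0.5,0.5],
)

```text
clock: 20.05
tool_pos: [517.7, 204.9, 37.9]
eef_rot: [0.0, 0.994, 0.11, 0.0]
ft_force: [-0.6, -0.4, -0.1]
gripper_width: 0.702
grasp_force: 66.0
```

Call:
send_rows(
  xyz=[
    [0,0,0],
    [0,0,0],
    [0,0,0],
    [0,0,0],
    [0,0,-0.005],
    [0,0,-0.02],
    [0,0,-0.025],
    [0,0,-0.025],
  ],
  delta_rot=[
    [0,0,0],
    [0,0,0],
    [0,0,0],
    [0,0,0],
    [0,0,0],
    [0,0,0],
    [0,0,0],
    [0,0,0],
  ],
  gripper=[0.2,0,0,0,0,0,0,0],
)

```text
clock: 21.05
tool_pos: [517.6, 204.9, 113.6]
eef_rot: [0.0, 0.994, 0.11, 0.0]
ft_force: [0.4, 0.3, -0.6]
gripper_width: 1.004
grasp_force: 0.0
```

Call:
send_rows(
  xyz=[
    [0,0,-0.025],
    [0,0,-0.025],
    [0,0,-0.01],
    [-0.0069,0.0489,0],
    [-0.0069,0.0489,0],
    [-0.0069,0.0489,0],
    [-0.0069,0.0489,0],
    [-0.0069,0.0489,0],
  ],
  delta_rot=[
    [0,0,0],
    [0,0,0],
    [0,0,0],
    [0,0,0],
    [0,0,0],
    [0,0,0],
    [0,0,0],
    [0,0,0],
  ],
  gripper=[0,0,0,0,0,0,0,0],
)

```text
clock: 22.05
tool_pos: [537.1, -42.7, 171.9]
eef_rot: [-0.0, 0.994, 0.11, -0.0]
ft_force: [1.2, 0.4, -0.3]
gripper_width: 1.001
grasp_force: 0.0
```

Call:
send_rows(
  xyz=[
    [-0.0069,0.0489,0],
    [-0.0069,0.0489,0],
    [-0.0069,0.0489,0],
    [-0.0069,0.0489,0],
    [-0.0069,0.0489,0],
    [0,0,0],
    [0,0,0],
  ],
  delta_rot=[
    [0,0,0],
    [0,0,0],
    [0,0,0],
    [0,0,0],
    [0,0,0],
    [0,0,0],
    [0,0,0],
  ],
  gripper=[0,0,0,0,0,0,0],
)

```text
clock: 22.92
tool_pos: [557.0, -286.9, 171.7]
eef_rot: [-0.001, 0.994, 0.11, -0.001]
ft_force: [0.2, 0.5, -0.2]
gripper_width: 0.998
grasp_force: 0.0
```

Run:
```python
from h import *
o=observe();print(o["clock"],o["tool_pos"],o["eef_rot"]);r=R.from_quat(o["eef_rot"][[1,2,3,0]]).as_matrix()
w=capture("wrist");t=capture("top");s=capture("side")
out=np.zeros((600,800,3),np.uint8);out[:300,:400]=cv2.resize(w["pixels"][:,:,::-1],(400,300));out[300:600,:400]=cv2.resize(t["pixels"][255:330,150:250,::-1],(400,300),interpolation=2);out[:300,400:]=w["pixels"][90:390,120:520,::-1]
out[300:,400:]=cv2.resize(s["pixels"][315:435,265:425,::-1],(400,300),interpolation=2)
cv2.imwrite("pics/w6.png",out)
print("to disc",r.T@(np.array([557.7,-286.7,14])-o["tool_pos"]), proj(w,(557.7,-286.7,12)))
```

```text
22.925 [ 557.00431808 -286.91720848  171.70362524] [-7.93343864e-04  9.93933261e-01  1.09980533e-01 -5.71099588e-04]
to disc [  0.8778558    0.20865936 157.70272793] (np.float64(315.52158060945834), np.float64(224.95815365787274))
```

View pics/w6.png

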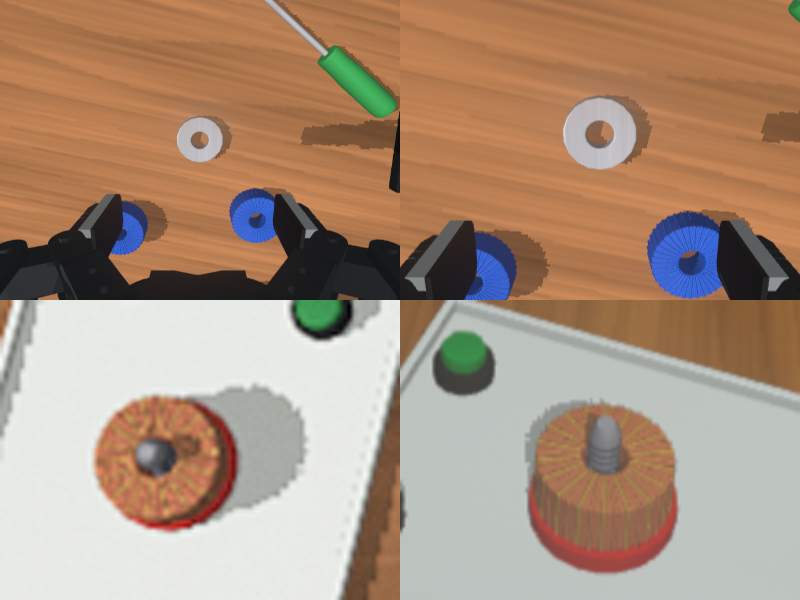

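Transformer sits flat on the red ring, stud through it. The steel disc is at wrist pixel (320,223), close to the expected (315.5,225), and both blue rings are clear of the fingers.

Call:
send_rows(
  xyz=[
    [0.001,0.0007,0.026],
    [0,0,0.026],
    [0,0,0.026],
    [0,0,0.026],
    [0,0,0.026],
    [0,0,0.012],
    [0,0,0.008],
    [0,0,0.0025],
  ],
  delta_rot=[
    [0,0,0],
    [0,0,0],
    [0,0,0],
    [0,0,0],
    [0,0,0],
    [0,0,0],
    [0,0,0],
    [0,0,0],
  ],
  gripper=[0,0,0,0,0,0,0,0],
  newtons=50,
)

```text
clock: 24.08
tool_pos: [558.8, -287.7, 20.5]
eef_rot: [0.0, 0.994, 0.11, 0.0]
ft_force: [0.4, -0.2, 0.1]
gripper_width: 0.997
grasp_force: 0.0
```

Call:
send_rows(
  xyz=[
    [0,0,0],
    [0,0,0],
    [0,0,0],
    [0,0,0],
    [0,0,0],
    [0,0,0],
    [0,0,0],
  ],
  delta_rot=[
    [0,0,0],
    [0,0,0],
    [0,0,0],
    [0,0,0],
    [0,0,0],
    [0,0,0],
    [0,0,0],
  ],
  gripper=[0,0.3,0.55,0.6,0.6,0.6,0.6],
)

```text
clock: 24.95
tool_pos: [559.1, -288.3, 21.8]
eef_rot: [0.001, 0.994, 0.11, 0.001]
ft_force: [-1.7, 0.2, 5.6]
gripper_width: 0.59
grasp_force: 50.9
```

Call:
send_rows(
  xyz=[
    [0,0,-0.006],
    [0,0,-0.02],
    [0,0,-0.026],
    [0,0,-0.026],
    [0,0,-0.026],
    [0,0,-0.026],
    [0,0,-0.018],
    [0,0,-0.006],
  ],
  delta_rot=[
    [0,0,0],
    [0,0,0],
    [0,0,0],
    [0,0,0],
    [0,0,0],
    [0,0,0],
    [0,0,0],
    [0,0,0],
  ],
  gripper=[0.6,0.6,0.6,0.6,0.6,0.6,0.6,0.6],
)

```text
clock: 25.95
tool_pos: [559.0, -288.1, 176.2]
eef_rot: [0.001, 0.994, 0.11, 0.001]
ft_force: [-1.0, 0.1, -1.1]
gripper_width: 0.589
grasp_force: 52.1
```

Call:
send_rows(
  xyz=[
    [0.0068,-0.049,0],
    [0.0068,-0.049,0],
    [0.0068,-0.049,0],
    [0.0068,-0.049,0],
    [0.0069,-0.049,0],
    [0.0069,-0.049,0],
    [0.0069,-0.049,0],
    [0.0069,-0.049,0],
  ],
  delta_rot=[
    [0,0,0],
    [0,0,0],
    [0,0,0],
    [0,0,0],
    [0,0,0],
    [0,0,0],
    [0,0,0],
    [0,0,0],
  ],
  gripper=[0.6,0.6,0.6,0.6,0.6,0.6,0.6,0.6],
)

```text
clock: 26.95
tool_pos: [525.2, 108.2, 173.1]
eef_rot: [0.0, 0.994, 0.11, -0.001]
ft_force: [1.0, 0.0, -0.5]
gripper_width: 0.594
grasp_force: 52.2
```

Call:
send_rows(
  xyz=[
    [0.0068,-0.049,0],
    [0.0069,-0.049,0],
    [0,0,0.015],
    [0,0,0.02],
    [0,0,0.02],
    [0,0,0.016],
    [0,0,0.005],
    [0,0,0],
  ],
  delta_rot=[
    [0,0,0],
    [0,0,0],
    [0,0,0],
    [0,0,0],
    [0,0,0],
    [0,0,0],
    [0,0,0],
    [0,0,0],
  ],
  gripper=[0.6,0.6,0.6,0.6,0.6,0.6,0.6,0.6],
)

```text
clock: 27.95
tool_pos: [518.0, 204.9, 97.8]
eef_rot: [0.0, 0.994, 0.11, -0.0]
ft_force: [-0.5, -0.7, -1.7]
gripper_width: 0.597
grasp_force: 52.3
```

Call:
send_rows(
  xyz=[
    [0,0,0],
    [0,0,0],
  ],
  delta_rot=[
    [0,0,0],
    [0,0,0],
  ],
  gripper=[0.6,0.6],
)

```text
clock: 28.2
tool_pos: [518.6, 205.4, 99.0]
eef_rot: [-0.0, 0.994, 0.11, 0.001]
ft_force: [0.3, 0.8, -1.0]
gripper_width: 0.594
grasp_force: 52.3
```

Run:
```python
from h import *
o=observe();print(o["clock"],o["tool_pos"],o["eef_rot"],o["ft_force"]);r=R.from_quat(o["eef_rot"][[1,2,3,0]]).as_matrix()
w=capture("wrist")
cv2.imwrite("pics/w7.png",cv2.resize(w["pixels"][250:430,230:410,::-1],(540,540),interpolation=2))
print("to stud",r.T@(np.array([517.8,205.2,28])-o["tool_pos"]))
```

```text
28.2 [518.5534206  205.42978776  99.02989314] [-1.07633450e-04  9.93913739e-01  1.10157640e-01  8.73065322e-04] [ 0.32656351  0.811379   -0.99946245]
to stud [-9.10408927e-01  6.07657343e-02  7.10284001e+01]
```

View pics/w7.png

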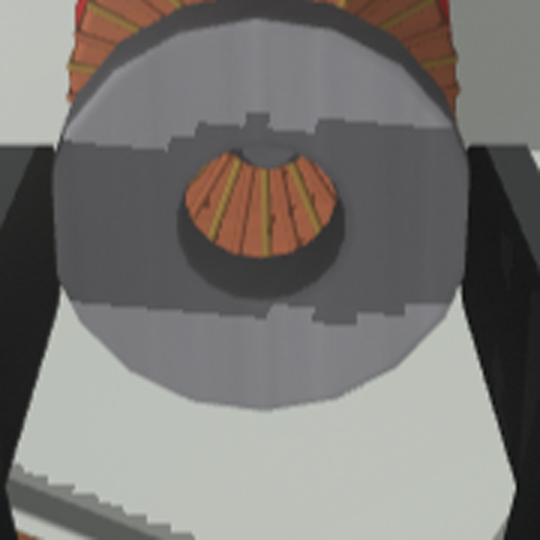

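Wrist crop: disc level, bore top rim centred at crop x≈262 with rear edge at y≈298. The stud tip is visible at crop x≈268, lower edge y≈167.

Run:
```python
from h import *
o=observe();w=capture("wrist");r=R.from_quat(o["eef_rot"][[1,2,3,0]]).as_matrix();z=o["tool_pos"][2]
f=lambda x,y,z:(r.T@(on(w,230+x/3,250+y/3,z)-o["tool_pos"])).round(1)
print("bore far top",f(262,298,z-9.8)[0]+10,"far bottom",f(262,258,z-21.8)[0]+10,"y",f(262,220,z-9.8)[1],"outer far",f(262,409,z-9.8)[0]+27)
print("tip",f(268,167,64)[0]+4,f(268,167,58)[0]+7,"y",f(268,160,64)[1])
```

```text
bore far top -0.6999999999999993 far bottom -1.8000000000000007 y 1.0 outer far 0.1999999999999993
tip -0.5 -0.2999999999999998 y 1.9
```

Call:
send_rows(
  xyz=[
    [0,0.0005,0.004],
    [0,0,0.004],
    [0,0,0.004],
    [0,0,0.004],
    [0,0,0.004],
    [0,0,0],
    [0,0,0],
  ],
  delta_rot=[
    [0,0,0],
    [0,0,0],
    [0,0,0],
    [0,0,0],
    [0,0,0],
    [0,0,0],
    [0,0,0],
  ],
  gripper=[0.6,0.6,0.6,0.6,0.6,0.6,0.6],
)

```text
clock: 29.18
tool_pos: [518.2, 204.8, 78.2]
eef_rot: [0.0, 0.994, 0.11, 0.0]
ft_force: [-0.4, -0.8, -1.1]
gripper_width: 0.589
grasp_force: 52.3
```

Call:
send_rows(
  xyz=[
    [0,0,0.003],
    [0,0,0.003],
    [0,0,0.003],
    [0,0,0.002],
    [0,0,0],
    [0,0,0],
  ],
  delta_rot=[
    [0,0,0],
    [0,0,0],
    [0,0,0],
    [0,0,0],
    [0,0,0],
    [0,0,0],
  ],
  gripper=[0.6,0.6,0.6,0.6,0.6,0.6],
)

```text
clock: 29.92
tool_pos: [518.2, 204.9, 67.2]
eef_rot: [0.0, 0.994, 0.11, 0.0]
ft_force: [1.3, -0.5, -2.3]
gripper_width: 0.598
grasp_force: 52.3
```

Call:
send_rows(
  xyz=[
    [0,0,0.0008],
    [0,0,0],
    [0,0,0],
  ],
  delta_rot=[
    [0,0,0],
    [0,0,0],
    [0,0,0],
  ],
  gripper=[0.6,0.6,0.6],
)

```text
clock: 30.3
tool_pos: [518.1, 204.8, 66.3]
eef_rot: [0.0, 0.994, 0.11, 0.0]
ft_force: [0.4, -0.4, -1.5]
gripper_width: 0.592
grasp_force: 52.3
```

Half a millimetre left; one last touch, release, lift and move clear.

Call:
send_rows(
  xyz=[
    [0,0,0.0006],
    [0,0,0],
    [0,0,0],
    [0,0,0],
    [0,0,0],
    [0,0,0],
    [0,0,0],
  ],
  delta_rot=[
    [0,0,0],
    [0,0,0],
    [0,0,0],
    [0,0,0],
    [0,0,0],
    [0,0,0],
    [0,0,0],
  ],
  gripper=[0.6,0.6,0.4,0.2,0,0,0],
)

```text
clock: 31.18
tool_pos: [518.1, 204.8, 65.7]
eef_rot: [0.0, 0.994, 0.11, 0.0]
ft_force: [0.2, -0.6, 0.1]
gripper_width: 0.996
grasp_force: 0.0
```

Call:
send_rows(
  xyz=[
    [0,0,-0.005],
    [0,0,-0.02],
    [0,0,-0.03],
    [0,0,-0.03],
    [0,0,-0.03],
    [0,0.04,0],
    [0,0.04,0],
    [0,0.04,0],
  ],
  delta_rot=[
    [0,0,0],
    [0,0,0],
    [0,0,0],
    [0,0,0],
    [0,0,0],
    [0,0,0],
    [0,0,0],
    [0,0,0],
  ],
  gripper=[0,0,0,0,0,0,0,0],
)

```text
clock: 32.17
tool_pos: [544.7, 86.7, 181.3]
eef_rot: [0.0, 0.994, 0.11, 0.001]
ft_force: [0.1, 1.2, -0.3]
gripper_width: 0.999
grasp_force: 0.0
```

Call:
send_rows(
  xyz=[
    [0,0.04,0],
    [0,0.04,0],
    [0,0.04,0],
    [0,0,0],
    [0,0,0],
    [0,0,0],
  ],
  delta_rot=[
    [0,0,0],
    [0,0,0],
    [0,0,0],
    [0,0,0],
    [0,0,0],
    [0,0,0],
  ],
  gripper=[0,0,0,0,0,0],
)

```text
clock: 32.92
tool_pos: [570.5, -28.3, 180.8]
eef_rot: [-0.0, 0.994, 0.111, 0.0]
ft_force: [-0.3, -0.6, 0.4]
gripper_width: 1.0
grasp_force: 0.0
```

Run:
```python
from h import *
print(observe()["clock"])
t=capture("top");s=capture("side")
out=np.zeros((300,800,3),np.uint8);out[:,:400]=cv2.resize(t["pixels"][255:330,150:250,::-1],(400,300),interpolation=2)
out[:,400:]=cv2.resize(s["pixels"][315:435,265:425,::-1],(400,300),interpolation=2)
cv2.imwrite("pics/w8.png",out)
```

```text
32.925
```

View pics/w8.png

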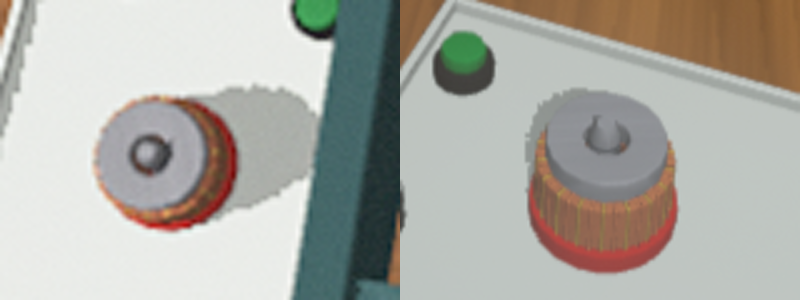

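The stack is complete and flat: red, then copper, then steel, with the stud tip standing through the disc in both views.

```bash
python3 -c "
from workcell import close_job;print(close_job())"
```

```text
the job is handed in; nothing more can be done
None
```

The job is handed in: the red base ring, copper transformer and steel disc lie flat on the stud in that order, the transformer was lowered until it touched, and I never moved the screwdrivers or power supply (about 33 s on the clock).

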